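# Draw the ring mandrel out of its tool case

### The job

Slide the loose lid of the wooden tool case fully home into the slot in the top of its covered end, and leave it there. Then draw the steel ring mandrel out of the case: it is longer than the opening, so raise its square shank end first and bring it out on the slant. Finish holding the mandrel steady in the air, without letting go, all of it at least 15 cm above the bench and nothing but the gripper touching it; leave the other things on the bench where they are.

Things in the scene. Friction and masses are not known exactly. Their poses are not given: they have to be found in the camera images.
- case: Wooden tool case fixed to the bench, outside 320 (x) by 154 (y) mm. Origin: centre of its underside, on the bench top; z up, x along its length. An open-topped trough towards +x, covered at the -x end (x = -150 to -40 mm). Inside x = -150 to +150, y = -63 to +63 mm; side walls 14 mm, end walls 10 mm thick; rim at z = 78, floor at z = 6 mm. The case coordinates below are in this frame.
- case_slot (a point): Lid slot in the covered end: centre of its mouth at case x = -40, y = 0, z = 82.5 mm; axes as the case. It opens to +x, is 144 mm wide and 9 mm high (z = 78 to 87), and runs to a stop at case x = -150 mm. A 4 mm deck (z = 74 to 78) is its floor and the trough's cover, a board (z = 87 to 92) its roof. Two short outward-flared guides beside its mouth reach to x = -27 mm.
- case_rests (a point): Mid-point between the two notched rests the mandrel lies on, at case x = -3, y = 0, z = 30 mm; axes as the case. Shank rest: case x = 92 to 108 mm, top at z = 20, cheeks to z = 28 mm. Nose rest, under the cover: x = -112 to -100 mm, top at z = 24, cheeks to z = 32 mm. Both are 40 mm wide (y). Nothing else stands on the trough's floor.
- lid: Loose plywood lid, 150 (x) by 140 (y) by 6 mm, about 100 g, lying askew on the rim over the trough. Origin: centre of its underside; z up, x along its 150 mm length; the -x edge goes into the slot. Fully home against the stop, its origin is at case x = -75, y = 0, z = 78 mm and its +x edge at case x = 0; the trough is open from there to x = 150 mm.
- lid_fin (a point): Middle of the wooden fin on top of the lid, to hold it by: 30 (x) by 14 (y) by 28 mm high, flush with the lid's +x edge (lid x = 45 to 75, z = 6 to 34 mm). This point is at lid x = 60, z = 22 mm; axes as the lid.
- mandrel: Steel ring mandrel, 240 mm long, about 400 g, lying level along the case's x in the trough, nose under the cover, axis 30 mm above the bench, origin at case x = 20 to 36 mm. Origin on its axis, within 15 mm of its centre of mass; x towards the shank. Square dark shank 20 x 20 mm (flats face y and z), x = -20 to 90; round taper 18 to 12 mm in diameter, x = -20 to -120; nose 12 mm, to x = -150 mm.
- mandrel_end (a point): Centre of the square shank's end face, x = +90 mm of the mandrel.
- mandrel_nose (a point): Centre of the nose's end face, x = -150 mm of the mandrel.
- bench_block: Bystander: steel bench block 75 x 75 x 28 mm, lying on the bench. Origin: centre of its underside.
- hammer: Bystander: hammer 220 mm long lying on the bench. Origin near the middle, on its underside.
- jar: Bystander: small closed glass jar, 56 mm in diameter, 60 mm high. Origin: centre of its underside.
- punches: Bystander: open wooden tray 90 x 60 mm with steel punches, 56 mm high in all. Origin: centre of its underside.

How it is judged:
On the way, in this order (a step that is already met when the one before it is completed fails the run):
1. the lid is fully home in its slot (x of lid in the frame of case below -0.069 m and y of lid in the frame of case between -0.005 and 0.005 m and z of lid in the frame of case between 0.074 and 0.083 m and angle between the x axis of lid and the x axis of case, either way round below 0.06 rad), for 0.2 s.
2. the mandrel stands on the slant through the opening: its shank end above the rim, its nose still below (z of mandrel_end in the frame of case above 0.085 m and z of mandrel_nose in the frame of case below 0.075 m), for 0.1 s.
At the end, for the whole second after the job is handed in: The lid is within 6 mm of fully home in its slot (within 5 mm sideways and 0.06 rad); the mandrel is held still (under 30 mm/s) by the fingers, both its ends more than 145 mm above the bench, touching neither case, lid nor any other thing (all of step 1 and height (world z) of each of mandrel_end, mandrel_nose above 0.145 m and contact force between the fingers and mandrel above 1 N and linear speed of mandrel below 0.03 m/s and contact force between mandrel and case below 0.1 N and contact force between mandrel and lid below 0.1 N and contact force between mandrel and bench_block below 0.1 N and contact force between mandrel and hammer below 0.1 N and contact force between mandrel and jar below 0.1 N and contact force between mandrel and punches below 0.1 N); the arm keeps its last pose, push and grip.
It fails at once if a bystander was moved more than 20 mm (distance of any of bench_block, hammer, jar, punches from where it was at the start of the episode above 0.02 m).
It also fails if it takes over 54 s, if anything falls off the work surface, if the arm or the gripper's body presses on something with over 40 N, if the wrist force passes 120 N, or if a joint passes its speed limit or range.

### The arm

A 6-joint arm with a two-finger parallel gripper is mounted at the origin on the work surface. World frame = base frame: x ahead of the robot, y to its left, z up, the work surface at z = 0. Lengths are in m, angles in rad, forces in N, time in s.
With the tool pointing down it reaches from about 0.275 to 1 m from the base axis. Payload 8.4 kg.
Tool frame: the origin (TCP) lies on the centre line of the jaws, within the pads' length; the fingertips stand 8 mm ahead of it and the grasp point (between the pads) lies 11 mm behind it; z points along the fingers, y is the direction in which the jaws open and shut (so a half turn about z gives the same grasp; the last joint's range is limited). The gripper opens to 85 mm and grips with 20 to 120 N. Pads are 22 mm wide; open, the fingers measure 114 mm over their backs; the gripper's body (76 mm by 85 mm) begins 54 mm behind the grasp point. The pads swing forward as they close: fully open they stand 13 mm farther back than shut.
Start: joints at [-1.274, 0.353, 1.633, -0, 1.155, -0.002], TCP at [0.184, -0.597, 0.239] pointing down, gripper open.
Joint ranges: [-2.63, 2.63], [-0.92, 2.1], [0.06, 2.66], [-1.3, 4.44], [0, 2.69], [-3.02, 3.02]. Speed limits (rad/s): [2.22, 2.22, 2.79, 3.14, 3.14, 3.14].

### API

Orientations are given as [roll, pitch, yaw] about the fixed x, y, z axes, in that order (R = Rz(yaw) Ry(pitch) Rx(roll)).
In Python, from workcell import * gives the robot as it stands.
- The arm moves only by the tool move_arm, never from a script. Its argument "moves" is a list of rows, each a list of 7 numbers: the shift along the tool's x, y, z in cm, then the turn, a rotation vector about the tool's x, y, z in rad, then the finger opening in cm, from 0 to 8.54. In form: [[dx, dy, dz, wx, wy, wz, grip], ...]. A call has 1 to 8 rows; each row is the pose to reach, as a shift and turn from the pose measured when the call began, along the tool's axes at that moment; what a row does not reach only later rows make up. A row lasts 1/10 s, in which the tool goes at most 50 mm and 8.59 degrees, less where a joint would pass 70% of its speed; a pose out of reach is approached as far as the arm can. A call with a gripper value outside its range is refused whole. The fingers move at their own pace and stop on an object; "squeeze" is the grip in N (left out, the last holds). Time passes only in rows, so rows that repeat a pose let the fingers close. It gives the time, the measured TCP pose, the force and the opening at its end, in the units of the state.
- state(): the state, without advancing time (a new reading comes with each control period).
- grab_frame(name): name is "scene" or "top"; returns (picture, depth): 480x640x3 uint8, red, green, blue; 480x640 float32, m along the optical axis (not along the pixel's ray), 0 where there is no reading.
- camera_params(name): a dict with "fov_y" (degrees; the focal length in pixels is half the picture's height over the tangent of half this angle, whatever the lens; pixels are square), "cx", "cy" (the principal point, pixels), "R" (3x3) and "t" (3): a world point X has camera coordinates R X + t. Camera axes: x right, y down, z forward; pixel columns grow to the right and rows downward; lengths in m; the calibration is good to about 2 mm. A picture is of the moment at which its call begins. camera_params takes no time and is no camera call.
- job_done(): hands the job in, once; it reports no verdict.
The state is a dict: "time": time; "q": joint angles; "dq": joint speeds; "joint_efforts": joint torques, N m; "position": TCP position; "tool_rot": TCP orientation; "wrist_force": force on the tool from outside, world axes, zero at the start; "torque": the same for the moment, N m; "width": finger opening in m.
Only numpy, scipy, OpenCV 4.12 (cv2) and the standard library are available. Lean on these libraries where they do the work, as an engineer would, in place of code of your own. Each camera call takes 0.05 s, during which the arm holds its last target.

## Working session

There is one attempt and no reset: what is moved stays moved. The work goes in short steps, Python scripts to look and compute and a tool call to move; the robot and the scene stay as the last step left them, time stands still between calls to the robot, and variables do not carry over. Pictures are saved under pics/ and viewed, and the job is handed in when it is done.

Besides the shell and the picture viewer there is one more tool, called after ">>>" in YAML: its name, and indented under it one key for each argument. move_arm: Moves the arm, as the interface text tells. Its arguments: {"type":"object","properties":{"moves":{"type":"array"},"squeeze":{"type":"number"}},"required":["moves"]}

```bash
ls; mkdir -p pics; python3 - <<'E'
from workcell import *
import cv2,numpy as np
print(state())
for n in ("scene","top"):
    p,d=grab_frame(n); c=camera_params(n); print(n,c)
    cv2.imwrite(f"pics/{n}0.png",p[:,:,::-1]); np.save(f"{n}0.npy",d); print((d==0).mean())
E
```

```text
pics
{'time': 0.0, 'q': array([-1.27437413e+00,  3.53661813e-01,  1.63412625e+00,  9.27940274e-06,
        1.15523141e+00, -2.39009023e-03]), 'dq': array([-0.00023898,  0.00048201, -0.00215813, -0.00152241,  0.00015897,
       -0.00102929]), 'joint_efforts': array([ 6.16715661e-04, -6.05255270e+01, -3.42067015e+01,  4.90270054e-05,
        9.37916804e-03,  1.66068895e-05]), 'position': array([ 0.18386169, -0.59685047,  0.23855653]), 'tool_rot': array([-3.14016586e+00, -1.18944585e-05,  2.98808526e-01]), 'wrist_force': array([0.04282012, 0.27570581, 0.70156579]), 'torque': array([ 0.00458521, -0.00667303,  0.00619691]), 'width': 0.08548838448608129}
scene {'fov_y': 47.604506902948565, 'cx': 321.97485237169826, 'cy': 236.6756601784612, 'R': array([[ 0.44546102,  0.89519638,  0.01370838],
       [ 0.6414241 , -0.30842377, -0.70245989],
       [-0.62461157,  0.32171138, -0.7115913 ]]), 't': array([-0.29216717, -0.27965123,  1.61277942])}
0.003942057291666667
top {'fov_y': 49.415379162861186, 'cx': 319.39045065845403, 'cy': 236.05179088363766, 'R': array([[-0.02951687, -0.9990596 , -0.03175963],
       [-0.99389564,  0.03271373, -0.10536253],
       [ 0.10630242,  0.02845579, -0.99392659]]), 't': array([0.07354057, 0.59345685, 1.12478633])}
0.003899739583333333
```

View pics/scene0.png

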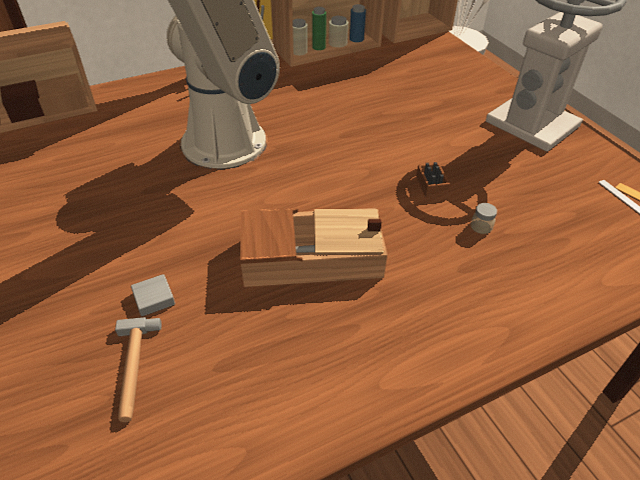

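View pics/top0.png

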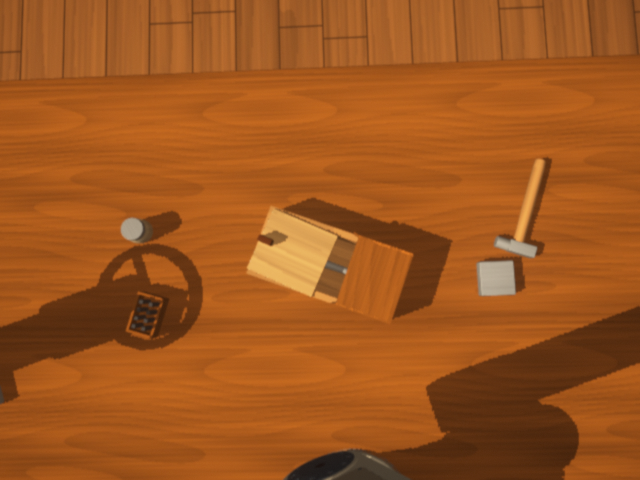

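The case is in the middle of the top view: the covered end is right at about (375,278), the lid left at about (292,250), and the fin at (265,239). I'll enlarge it and measure.

```bash
python3 - <<'E'
import cv2
a=cv2.imread("pics/top0.png")[190:340,230:430]; cv2.imwrite("pics/top0c.png",cv2.resize(a,None,fx=4,fy=4,interpolation=cv2.INTER_CUBIC))
a=cv2.imread("pics/scene0.png")[190:300,225:405]; cv2.imwrite("pics/scene0c.png",cv2.resize(a,None,fx=4.4,fy=4.4,interpolation=cv2.INTER_CUBIC))
E
```

```text
(no output)
```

View pics/top0c.png

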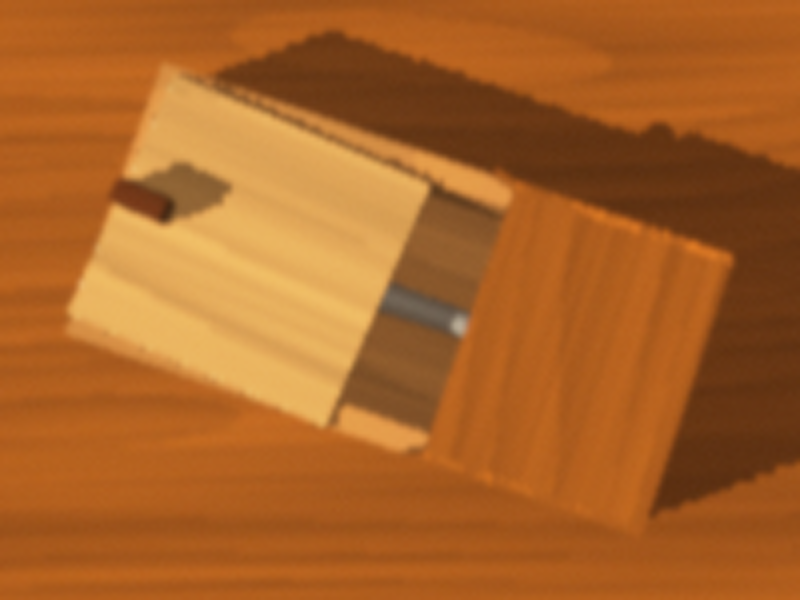

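View pics/scene0c.png

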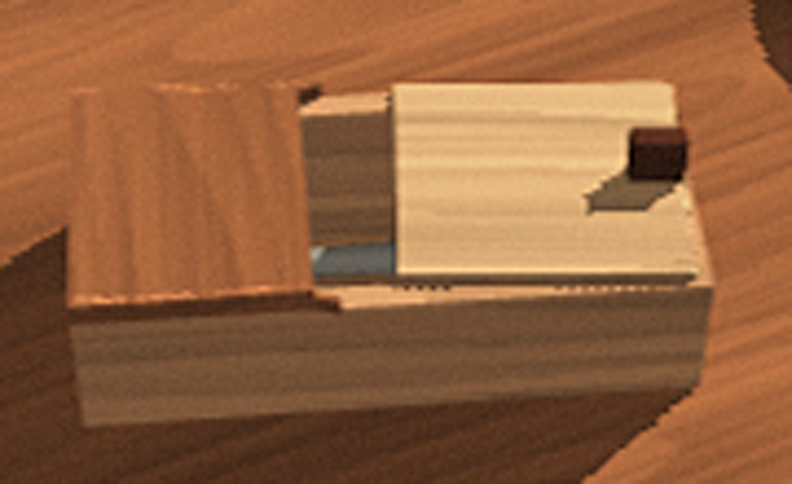

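```bash
cat > h.py <<'E'
import numpy as np,cv2,json
from workcell import *
def cam(n):
    c=camera_params(n); return 240/np.tan(np.radians(c['fov_y'])/2),c['cx'],c['cy'],np.array(c['R']),np.array(c['t'])
def ray(n,uv,z):
    f,cx,cy,R,t=cam(n); uv=np.atleast_2d(np.asarray(uv,float))
    d=np.c_[(uv[:,0]-cx)/f,(uv[:,1]-cy)/f,np.ones(len(uv))]@R
    o=-R.T@t; s=(z-o[2])/d[:,2]; return o+d*s[:,None]
def cloud(n,d):
    f,cx,cy,R,t=cam(n); v,u=np.mgrid[:480,:640]
    P=np.stack([(u-cx)/f*d,(v-cy)/f*d,d],-1); return (P-t)@R
def proj(n,X):
    f,cx,cy,R,t=cam(n); c=np.atleast_2d(X)@R.T+t; return np.c_[f*c[:,0]/c[:,2]+cx,f*c[:,1]/c[:,2]+cy]
E
python3 - <<'E'
from h import *
np.set_printoptions(precision=4,suppress=True)
for n in("top","scene"):
    p=cv2.imread(f"pics/{n}0.png"); d=np.load(f"{n}0.npy"); W=cloud(n,d)
    hsv=cv2.cvtColor(p,cv2.COLOR_BGR2HSV)
    for (u,v) in ([(290,250),(375,280),(265,239),(150,290),(345,268),(342,250)] if n=="top" else [(340,240),(268,235),(375,224),(220,350),(305,249)]):
        print(n,u,v,hsv[v,u],W[v,u])
    # depth-based masks
    roi=np.zeros((480,640),bool)
    if n=="top": roi[190:340,230:430]=1
    else: roi[190:300,225:405]=1
    H,S,V=[hsv[...,i].astype(int) for i in range(3)]
    roof=roi&(np.abs(W[...,2]-.092)<.006)
    lid=roi&(np.abs(W[...,2]-.084)<.006)
    for nm,m in(("roof",roof),("lid",lid)):
        print(nm,m.sum(),np.median(W[m],0), hsv[m].mean(0), hsv[m].std(0))
E
```

```text
top 290 250 [ 18 153 230] [0.5624 0.1167 0.0832]
top 375 280 [ 13 212 170] [ 0.4934 -0.0594  0.0946]
top 265 239 [ 11 204 114] [0.5843 0.1652 0.1145]
top 150 290 [ 13 208 102] [ 0.4881  0.4475 -0.0047]
top 345 268 [ 15  75 123] [0.5229 0.0007 0.0327]
top 342 250 [ 14 176 149] [0.5652 0.0055 0.0031]
roof 4827 [ 0.5014 -0.0504  0.0912] [ 13.5216 204.8123 183.6808] [ 1.4339 18.491  17.2932]
lid 5878 [0.5475 0.0946 0.084 ] [ 16.5946 164.6028 215.122 ] [ 1.8449 22.0235 24.5758]
scene 340 240 [ 16 116 222] [0.5799 0.0815 0.085 ]
scene 268 235 [ 11 163 156] [ 0.5028 -0.0597  0.0925]
scene 375 224 [  6 166  46] [0.5889 0.1646 0.1078]
scene 220 350 [ 12 167 162] [ 0.678  -0.2438 -0.0017]
scene 305 249 [ 15  35 103] [0.5277 0.0192 0.0345]
roof 3437 [ 0.5134 -0.0469  0.0922] [ 12.2578 155.1725 172.5336] [ 2.139  19.7744 33.2759]
lid 3528 [0.5629 0.0935 0.0845] [ 15.4158 123.161  200.1301] [ 2.0142 16.951  49.1113]
```

```bash
cat > m.py <<'E'
from h import *
import sys
np.set_printoptions(precision=4,suppress=True)
def big(m):
    m=cv2.morphologyEx(m.astype(np.uint8),cv2.MORPH_OPEN,np.ones((3,3)))
    c=max(cv2.findContours(m,cv2.RETR_EXTERNAL,cv2.CHAIN_APPROX_NONE)[0],key=cv2.contourArea)
    f=np.zeros_like(m); cv2.drawContours(f,[c],-1,1,-1); return f>0,c[:,0]
def rect(P):
    r=cv2.minAreaRect((P[:,:2]*1000).astype(np.float32)); b=cv2.boxPoints(r); return r,b
def longdir(b):
    return
if __name__=="__main__":
  for n in("top","scene"):
    o=-cam(n)[3].T@cam(n)[4]; print(n,"cam at",o)
    p=cv2.imread(f"pics/{n}0.png"); d=np.load(f"{n}0.npy"); W=cloud(n,d)
    hsv=cv2.cvtColor(p,cv2.COLOR_BGR2HSV).astype(int); H,S,V=hsv[...,0],hsv[...,1],hsv[...,2]
    X=W[...,:2]; roi=(np.abs(W[...,0]-.53)<.16)&(np.abs(W[...,1]-.04)<.22)
    hi=roi&(W[...,2]>.068)
    if n=="top": L=hi&(S<185)&(V>190)
    else: L=hi&(V>175)&(S<150)
    f,c=big(L); 
    for z in (.084,): 
        r,b=rect(ray(n,c,z)); print("lid",r); print(b)
    r2=hi&(W[...,2]>.0875)&(S>(185 if n=="top" else 140))&(V>(130))
    f2,c2=big(r2); r,b=rect(ray(n,c2,.092)); print("roof",r); print(b)
    f3,c3=big(hi); r,b=rect(ray(n,c3,.085)); print("all",r)
    o=p.copy(); o[f]=o[f]//2+[120,0,0]; cv2.drawContours(o,[c2.reshape(-1,1,2)],-1,(0,255,0),1); cv2.drawContours(o,[c3.reshape(-1,1,2)],-1,(0,0,255),1)
    a=o[190:340,225:425]; cv2.imwrite(f"pics/{n}_m.png",cv2.resize(a,None,fx=4,fy=4,interpolation=cv2.INTER_NEAREST))
E
python3 m.py
```

```text
top cam at [0.4724 0.0221 1.1828]
lid ((557.5333862304688, 117.08934020996094), (155.89878845214844, 151.09483337402344), 65.03569030761719)
[[456.1455  78.3077]
 [593.1237  14.5376]
 [658.9213 155.8709]
 [521.9431 219.6411]]
roof ((494.9540100097656, -57.57334899902344), (119.37935638427734, 153.90927124023438), 69.01461791992188)
[[ 401.727   -85.7442]
 [ 545.4277 -140.8637]
 [ 588.181   -29.4025]
 [ 444.4803   25.717 ]]
all ((530.2985229492188, 35.89208984375), (320.8440246582031, 157.50640869140625), 69.01461791992188)
scene cam at [ 1.3169 -0.3436  0.9552]
lid ((559.9213256835938, 113.65834045410156), (154.4892120361328, 149.5283966064453), 65.13308715820312)
[[459.6065  75.0145]
 [595.2716  12.1361]
 [660.2362 152.3021]
 [524.571  215.1806]]
roof ((492.3996887207031, -58.787513732910156), (119.91322326660156, 155.52760314941406), 69.10436248779297)
[[ 398.3657  -87.0651]
 [ 543.6646 -142.5367]
 [ 586.4337  -30.5099]
 [ 441.1348   24.9616]]
all ((532.4537963867188, 34.150299072265625), (324.17724609375, 178.6949920654297), 68.90105438232422)
```

View pics/top_m.png

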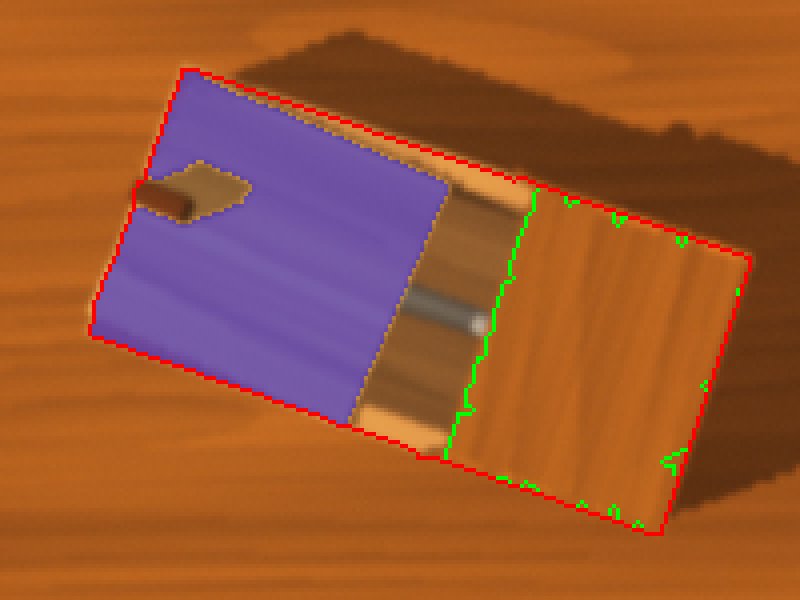

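View pics/scene_m.png

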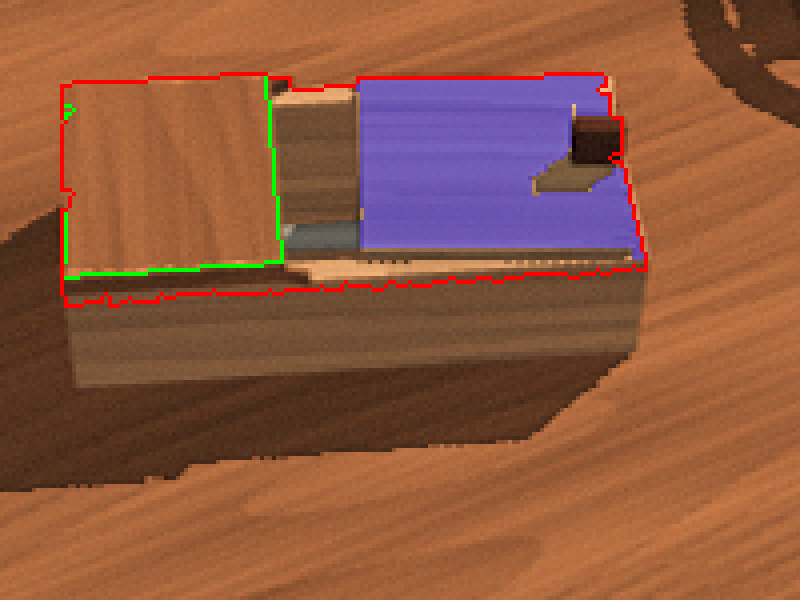

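```bash
cat > m2.py <<'E'
from m import *
C=np.array([.5297,.0354]); yaw=np.radians(69.04)
Rc=np.array([[np.cos(yaw),-np.sin(yaw)],[np.sin(yaw),np.cos(yaw)]])
def tocase(P): return (P[:,:2]-C)@Rc
if __name__=="__main__":
  for n in("top","scene"):
    p=cv2.imread(f"pics/{n}0.png"); d=np.load(f"{n}0.npy"); W=cloud(n,d)
    hsv=cv2.cvtColor(p,cv2.COLOR_BGR2HSV).astype(int); H,S,V=hsv[...,0],hsv[...,1],hsv[...,2]
    roi=(np.abs(W[...,0]-.53)<.16)&(np.abs(W[...,1]-.04)<.22); hi=roi&(W[...,2]>.068)
    L=hi&((S<185)&(V>190) if n=="top" else (V>175)&(S<150))
    f,c=big(L); P=tocase(ray(n,c,.084))*1000
    q=lambda s:P[s]
    print(n,P.min(0),P.max(0))
    x,y=P.T
    sets={"-x":(x<25)&(abs(y)<55)&(x>-25),"+x":(x>140)&(abs(y)<60)&((y>30)|(y<-5)),"+y":(y>45)&(x>25)&(x<130),"-y":(y<-45)&(x>25)&(x<130)}
    for k,s in sets.items():
        if s.sum()<5: print(k,s.sum());continue
        vx,vy,x0,y0=cv2.fitLine(P[s].astype(np.float32),cv2.DIST_HUBER,0,.01,.01).ravel()
        if abs(vx)>abs(vy): print(k,s.sum(),"y at x=75: %.2f slope deg %.2f"%(y0+(75-x0)*vy/vx,np.degrees(np.arctan(vy/vx))))
        else: print(k,s.sum(),"x at y=0: %.2f slope deg %.2f"%(x0-y0*vx/vy,-np.degrees(np.arctan(vx/vy))))
    F=roi&(W[...,2]>.098); 
    if n=="top": F|=roi&(V<125)&(S>190)&(W[...,2]>.09)
    f,c=big(F); r,b=rect(np.c_[tocase(ray(n,c,.112)),0*c[:,0]]); print("fin",r)
    print("fin med z",np.median(W[f],0), tocase(W[f]).mean(0)*1000)
    # mandrel: grey
    G=roi&(S<110)&(W[...,2]<.06)&(W[...,2]>.01); f,c=big(G); print("mandrel",f.sum()); v,u=np.nonzero(f); Q=tocase(ray(n,np.c_[u,v],.035))*1000; print(Q.min(0),Q.max(0),Q.mean(0))
E
python3 m2.py
```

```text
top [  3.8579 -77.0247] [160.9957  76.5611]
-x 48 x at y=0: 9.01 slope deg -4.29
+x 41 x at y=0: 158.49 slope deg -1.18
+y 46 y at x=75: 74.06 slope deg -0.86
-y 45 y at x=75: -67.37 slope deg -4.05
fin ((140.9788055419922, -2.7372608184814453), (14.137149810791016, 30.75960350036621), 85.96964263916016)
fin med z [0.5826 0.1661 0.1112] [141.3564  -2.7345]
mandrel 128
[-39.0258  -7.869 ] [7.4896 5.8393] [-16.3232  -0.7541]
scene [  2.4986 -79.969 ] [158.6964  77.5868]
-x 34 x at y=0: 7.58 slope deg -4.98
+x 40 x at y=0: 155.37 slope deg 0.41
+y 44 y at x=75: 72.47 slope deg -4.64
-y 48 y at x=75: -64.36 slope deg -4.76
fin ((138.17388916015625, -9.254772186279297), (27.0189208984375, 29.2890567779541), 81.1742935180664)
fin med z [0.5849 0.1633 0.1101] [139.2381  -5.4894]
mandrel 128
[-37.1148 -13.4844] [6.042  7.8833] [-15.6371  -2.7605]
```

```bash
cat > g.py <<'E'
from m2 import *
from scipy.spatial.transform import Rotation as Ro
CY=yaw
def casepos(x,y,z): 
    w=C+Rc@np.array([x,y])/1000; return np.array([w[0],w[1],z/1000])
def R_t(dyaw=0,lean=0):
    # tool down, tool x along case x (+dyaw), back leaning toward +x by lean (rad)
    R=Ro.from_euler('z',CY+dyaw)*Ro.from_euler('x',np.pi)
    # lean: rotate about case y axis so that back (0,0,1) goes to +x : rotation +lean about case y
    return Ro.from_euler('z',CY+dyaw)*Ro.from_euler('y',lean)*Ro.from_euler('x',np.pi)
def delta(p,R,s=None):
    s=s or state(); R0=Ro.from_euler('xyz',s['tool_rot'])
    d=R0.inv().apply(np.array(p)-s['position'])*100; w=(R0.inv()*R).as_rotvec()
    return d,w
def show(s=None):
    s=s or state(); p=s['position']; R=Ro.from_euler('xyz',s['tool_rot'])
    c=(Rc.T@(p[:2]-C))*1000
    M=Ro.from_euler('z',-CY)*R
    print('t',s['time'],'case xyz mm',c,p[2]*1000,'tool x in case',M.as_matrix()[:,0],'tool z',M.as_matrix()[:,2],'F',s['wrist_force'],'w',s['width'])
E
python3 - <<'E'
from g import *
show()
p=casepos(141.5,-2.3,160); print(p,delta(p,R_t(np.radians(-4.5))))
E
```

```text
t 0.1 case xyz mm [-714.1878   96.8266] 238.60233673598555 tool x in case [ 0.6167 -0.7872 -0.    ] tool z [ 0.001   0.0008 -1.    ] F [ 0.0664  0.1228 -0.8407] w 0.08535314328741687
[0.5825 0.1667 0.16  ] (array([ 60.5745, -61.2353,   7.939 ]), array([-0.0012, -0.0005, -0.8277]))
```

>>> move_arm:
  moves:
    - [3, -3, 0, 0, 0, -0.1, 8.5]
    - [6, -6, 0, 0, 0, -0.2, 8.5]
    - [9, -9, 0, 0, 0, -0.3, 8.5]
    - [12, -12, 0, 0, 0, -0.4, 8.5]
    - [15, -15, 0, 0, 0, -0.5, 8.5]
    - [18, -18, 0, 0, 0, -0.6, 8.5]
    - [21, -21, 0, 0, 0, -0.7, 8.5]
    - [24, -24, 0, 0, 0, -0.82, 8.5]

```text
time: 0.9
position: [0.3429, -0.2952, 0.2388]
tool_rot: [-3.141, -0.001, 1.123]
wrist_force: [0.2, -0.7, 0.4]
width: 0.0852
```

```bash
python3 - <<'E'
from g import *
show()
p=casepos(141.5,-2.3,160); print(p,delta(p,R_t(np.radians(-4.5))))
E
```

```text
t 0.9 case xyz mm [-375.5669   56.173 ] 238.82615488432972 tool x in case [ 0.9966 -0.0822  0.001 ] tool z [ 0.0011  0.0008 -1.    ] F [ 0.1871 -0.7378  0.3578] w 0.08515041342301631
[0.5825 0.1667 0.16  ] (array([52.0042,  1.586 ,  7.9347]), array([-0.0009, -0.001 , -0.0037]))
```

>>> move_arm:
  moves:
    - [4, 0, 0, 0, 0, 0, 8.5]
    - [8, 0.2, 0, 0, 0, 0, 8.5]
    - [12, 0.4, 0, 0, 0, 0, 8.5]
    - [16.5, 0.6, 0, 0, 0, 0, 8.5]
    - [21, 0.8, 0, 0, 0, 0, 7]
    - [25.5, 1.0, 0, 0, 0, 0, 6]
    - [30, 1.2, 0, 0, 0, 0, 5]
    - [34, 1.4, 0, 0, 0, 0, 5]

```text
time: 1.7
position: [0.5033, 0.0073, 0.239]
tool_rot: [-3.14, -0.001, 1.123]
wrist_force: [0.4, -0.9, 0.8]
width: 0.0501
```

>>> move_arm:
  moves:
    - [4, 0, 0, 0, 0, 0, 5]
    - [8, 0, 0, 0, 0, 0, 5]
    - [12, 0, 1, 0, 0, 0, 5]
    - [16, 0.1, 3, 0, 0, 0, 5]
    - [17.5, 0.2, 5, 0, 0, 0, 5]
    - [18, 0.2, 7, 0, 0, 0, 5]
    - [18, 0.2, 8, 0, 0, 0, 5]
    - [18, 0.2, 8, 0, 0, 0, 5]

```text
time: 2.5
position: [0.5817, 0.1683, 0.1575]
tool_rot: [-3.138, 0.001, 1.124]
wrist_force: [0.3, -0.0, -0.1]
width: 0.0501
```

```bash
python3 - <<'E'
from g import *
show()
p=casepos(141.5,-2.3,96); print(p,delta(p,R_t(np.radians(-4.5))))
for n in ("scene","top"):
    q,d=grab_frame(n); cv2.imwrite(f"pics/{n}1.png",q[:,:,::-1]); np.save(f"{n}1.npy",d)
    a=q[150:310,225:425] if n=="scene" else q[190:340,230:430]
    cv2.imwrite(f"pics/{n}1c.png",cv2.resize(a[:,:,::-1],None,fx=3.6,fy=3.6,interpolation=cv2.INTER_CUBIC))
E
```

```text
t 2.5 case xyz mm [142.7089  -0.9795] 157.49445358891882 tool x in case [ 0.9967 -0.0813 -0.0014] tool z [-0.0011  0.0038 -1.    ] F [ 0.2862 -0.0301 -0.1486] w 0.050141949708043365
[0.5825 0.1667 0.096 ] (array([-0.1011,  0.164 ,  6.149 ]), array([-0.0037,  0.0014, -0.0029]))
```

View pics/scene1c.png

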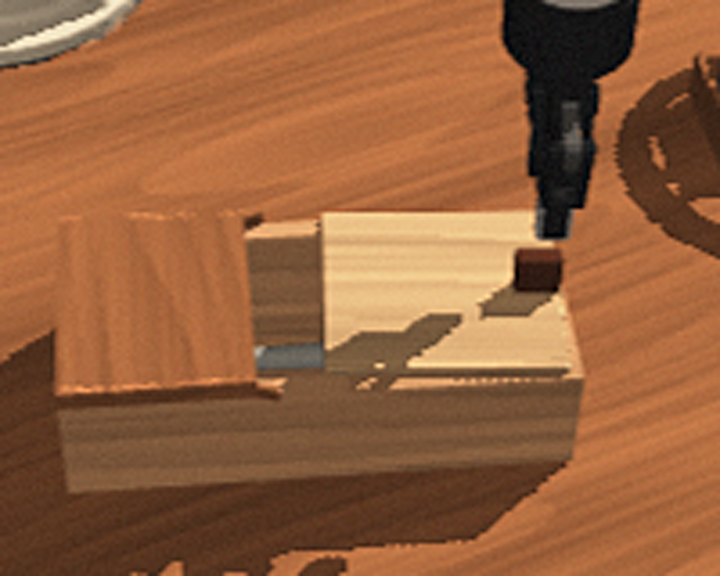

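View pics/top1c.png

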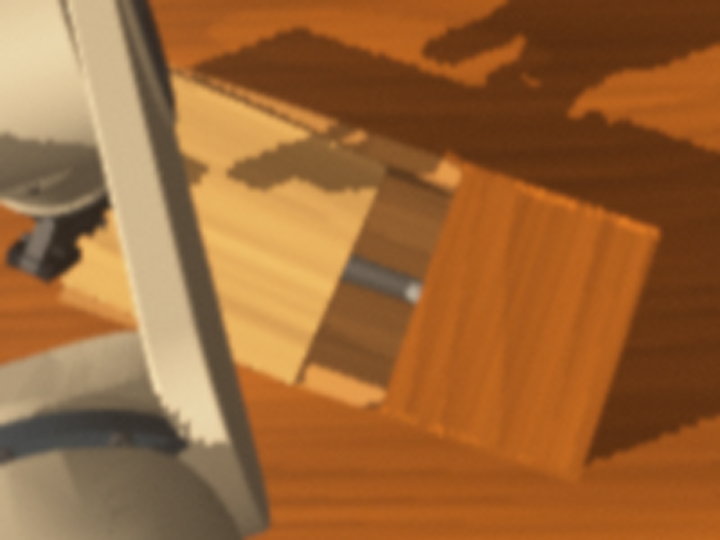

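The gripper hangs above the fin and is aligned with it: the tips are at crop (553,235), the fin at (538,270). I'll descend and close.

>>> move_arm:
  moves:
    - [-0.1, 0.15, 2, 0, 0, 0, 5]
    - [-0.1, 0.15, 4, 0, 0, 0, 5]
    - [-0.1, 0.15, 5.5, 0, 0, 0, 5]
    - [-0.1, 0.15, 6.1, 0, 0, 0, 5]
    - [-0.1, 0.15, 6.1, 0, 0, 0, 3]
    - [-0.1, 0.15, 6.1, 0, 0, 0, 1]
    - [-0.1, 0.15, 6.1, 0, 0, 0, 1]
    - [-0.1, 0.15, 6.1, 0, 0, 0, 1]
  squeeze: 40

```text
time: 3.4
position: [0.5846, 0.1671, 0.0997]
tool_rot: [3.141, -0.002, 1.123]
wrist_force: [-0.5, -0.5, 4.4]
width: 0.0135
```

>>> move_arm:
  moves:
    - [0, 0, 0, 0, 0, 0, 1]
    - [0, 0, 0, 0, 0, 0, 1]
    - [0, 0, 0, 0, 0, 0, 1]

```text
time: 3.7
position: [0.5846, 0.167, 0.0998]
tool_rot: [3.141, -0.002, 1.123]
wrist_force: [-0.4, -0.5, 2.5]
width: 0.0133
```

```bash
python3 - <<'E'
from g import *
show()
n="scene"
q,d=grab_frame(n); cv2.imwrite(f"pics/{n}2.png",q[:,:,::-1]); np.save(f"{n}2.npy",d)
a=q[150:310,225:425]
cv2.imwrite(f"pics/{n}2c.png",cv2.resize(a[:,:,::-1],None,fx=3.6,fy=3.6,interpolation=cv2.INTER_CUBIC))
E
```

```text
t 3.7 case xyz mm [142.5677  -4.1487] 99.75627161229961 tool x in case [ 0.9966 -0.082   0.0022] tool z [ 0.0021 -0.0005 -1.    ] F [-0.4251 -0.539   2.4606] w 0.013269939591417722
```

View pics/scene2c.png

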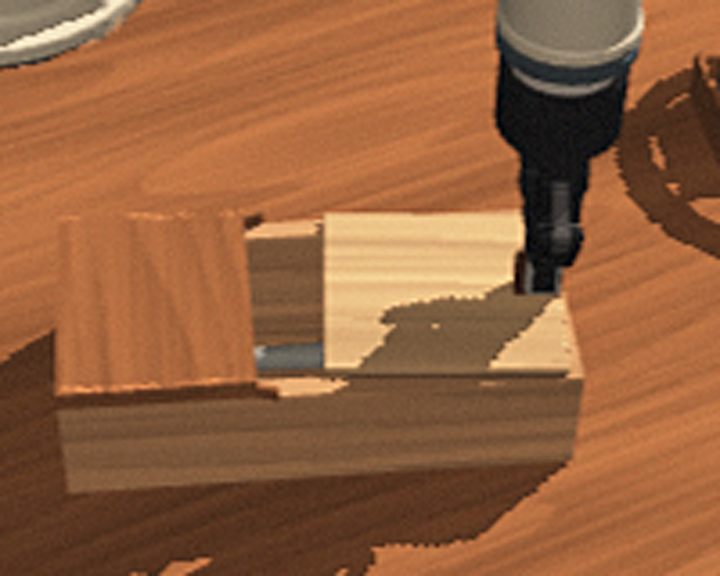

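The fin is gripped (13.3 mm wide). I'll lift slightly, straighten the lid and bring it close to the mouth, then measure.

```bash
python3 - <<'E'
from g import *
p=casepos(122,0,101.5); print(delta(p,R_t(0)))
E
```

```text
(array([-2.0862, -0.2459, -0.1812]), array([ 0.0004, -0.0021, -0.082 ]))
```

>>> move_arm:
  moves:
    - [0, 0, -0.18, 0, 0, 0, 1]
    - [-0.2, -0.05, -0.18, 0, 0, -0.02, 1]
    - [-0.6, -0.1, -0.18, 0, 0, -0.04, 1]
    - [-1.2, -0.18, -0.18, 0, 0, -0.06, 1]
    - [-1.8, -0.25, -0.18, 0, 0, -0.08, 1]
    - [-2.1, -0.25, -0.18, 0, 0, -0.082, 1]
    - [-2.1, -0.25, -0.18, 0, 0, -0.082, 1]
  squeeze: 60

```text
time: 4.45
position: [0.5729, 0.1487, 0.1015]
tool_rot: [3.141, -0.002, 1.204]
wrist_force: [0.7, -0.3, -1.1]
width: 0.0124
```

```bash
cat > look.py <<'E'
from g import *
import sys
k=sys.argv[1]
show()
for n in ("scene","top"):
    q,d=grab_frame(n); cv2.imwrite(f"pics/{n}{k}.png",q[:,:,::-1]); np.save(f"{n}{k}.npy",d)
    a=q[150:310,225:425] if n=="scene" else q[190:340,230:430]
    cv2.imwrite(f"pics/{n}{k}c.png",cv2.resize(a[:,:,::-1],None,fx=4,fy=4,interpolation=cv2.INTER_CUBIC))
E
python3 look.py 3
```

```text
t 4.45 case xyz mm [121.2426   0.1575] 101.51154324842675 tool x in case [ 1.     -0.0005  0.0019] tool z [ 0.0019 -0.0003 -1.    ] F [ 0.6761 -0.2641 -1.0654] w 0.012386869633574545
```

View pics/scene3c.png

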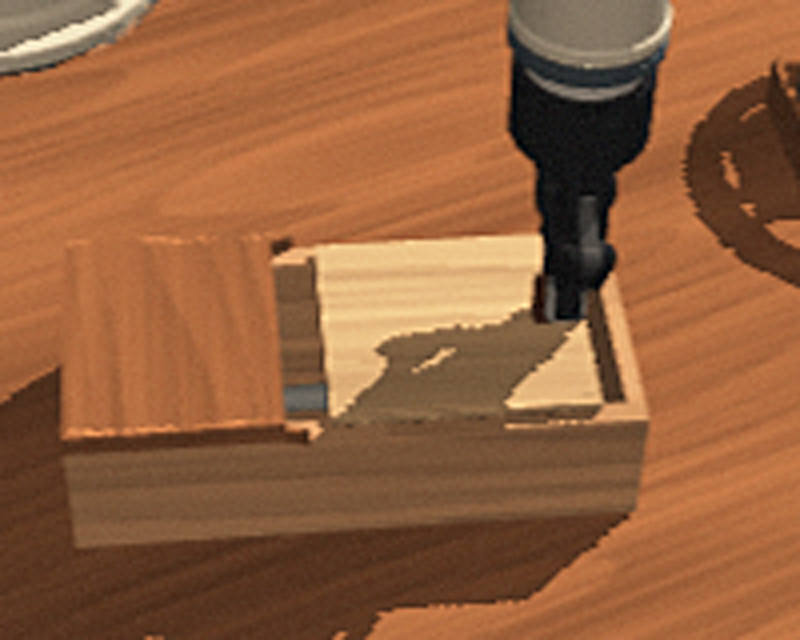

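View pics/top3c.png

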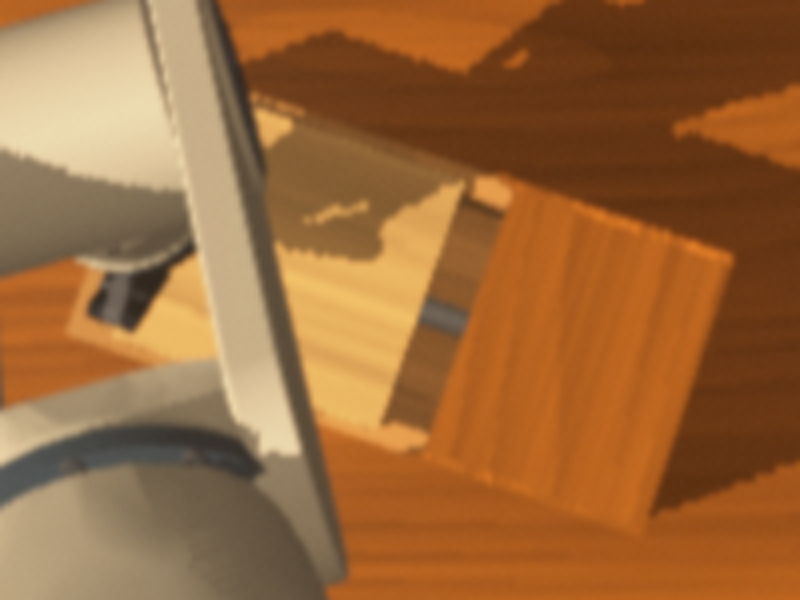

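```bash
python3 - <<'E'
from g import *
t=lambda a:np.array(a)/4+[230,190]-[.375,.375]
s=lambda a:np.array(a)/4+[225,150]-[.375,.375]
print("lid top",tocase(ray("top",t([(466,184),(384,424)]),.086))*1000)
print("lid scene",tocase(ray("scene",s([(316,246),(329,416)]),.086))*1000)
print("roof top",tocase(ray("top",t([(513,180),(429,455)]),.092))*1000)
print("roof scene",tocase(ray("scene",s([(273,240),(286,427)]),.092))*1000)
# expected pixels
for n,o in(("top",(230,190)),("scene",(225,150))):
    P=np.array([casepos(-14,70,86),casepos(-14,-70,86),casepos(136,-70,86),casepos(-40,77,92),casepos(-40,-77,92)])
    print(n,(proj(n,P)-o+.375)*4)
E
```

```text
lid top [[-14.7628 -68.934 ]
 [-15.2874  64.291 ]]
lid scene [[-13.1881  70.0149]
 [-15.9774 -66.5149]]
roof top [[-37.4668 -78.3405]
 [-42.6538  71.58  ]]
roof scene [[-38.3047  70.7215]
 [-40.0134 -78.1838]]
top [[378.0776 433.5673]
 [465.289  181.6339]
 [198.7313  90.1751]
 [420.7387 463.2431]
 [516.7517 183.968 ]]
scene [[314.6242 246.093 ]
 [333.1212 420.4687]
 [605.8664 403.7522]
 [269.4917 232.9483]
 [285.8871 425.3822]]
```

>>> move_arm:
  moves:
    - [-0.4, 0, 0, 0, 0, 0, 1]
    - [-0.8, 0, 0, 0, 0, 0, 1]
    - [-1.2, 0, 0, 0, 0, 0, 1]
    - [-1.6, 0, 0, 0, 0, 0, 1]
    - [-2.0, 0, 0, 0, 0, 0, 1]
    - [-2.5, 0, 0, 0, 0, 0, 1]
    - [-3.0, 0, 0, 0, 0, 0, 1]
    - [-3.0, 0, 0, 0, 0, 0, 1]

```text
time: 5.35
position: [0.5622, 0.1205, 0.1015]
tool_rot: [3.141, -0.002, 1.204]
wrist_force: [0.4, -0.6, -1.4]
width: 0.0127
```

```bash
python3 look.py 4
```

```text
t 5.35 case xyz mm [91.0767  0.0399] 101.47809629444178 tool x in case [ 1.    -0.001  0.002] tool z [ 0.002  -0.0004 -1.    ] F [ 0.449  -0.5688 -1.3724] w 0.012707436559413364
```

View pics/scene4c.png

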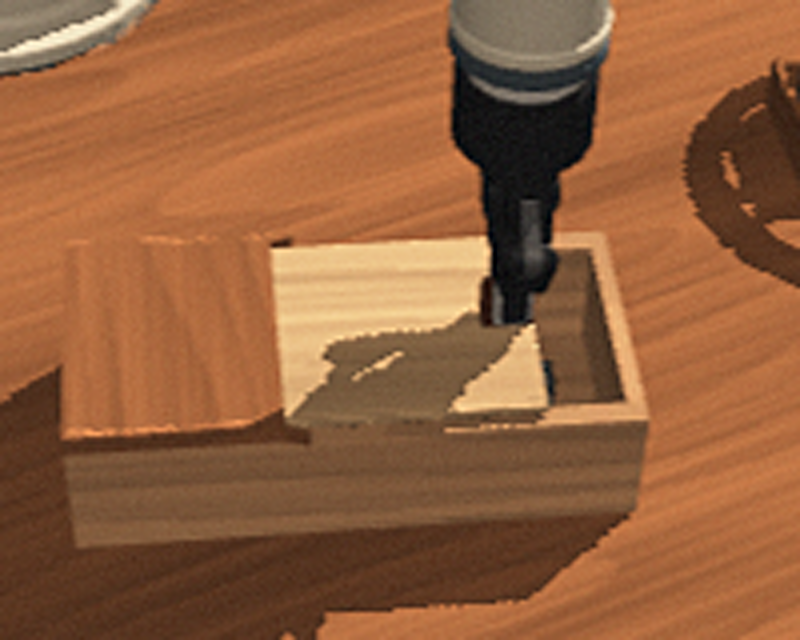

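View pics/top4c.png

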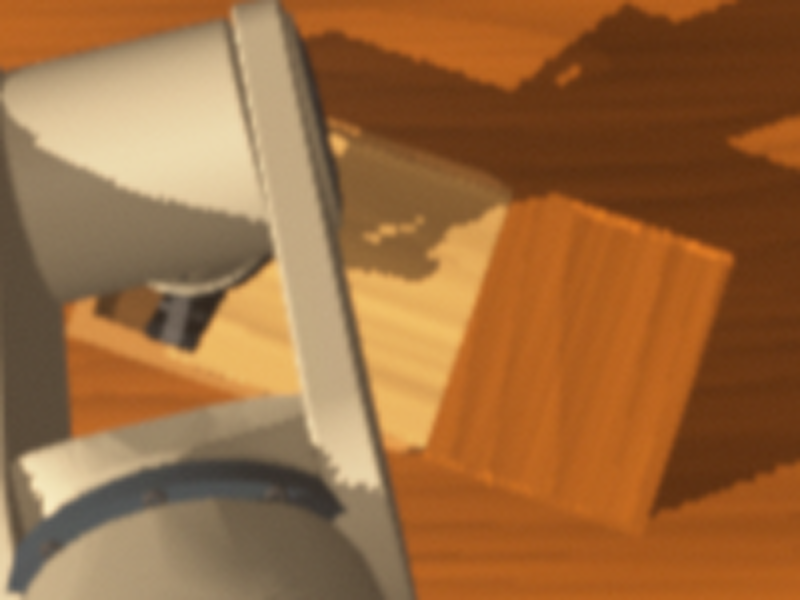

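The lid's edge has gone under the roof (scene crop x≈270–285) and there is almost no force. I'll push it on.

>>> move_arm:
  moves:
    - [-0.8, 0, 0, 0, 0, 0, 1]
    - [-1.6, 0, 0, 0, 0, 0, 1]
    - [-2.4, 0, 0, 0, 0, 0, 1]
    - [-3.2, 0, 0, 0, 0, 0, 1]
    - [-4.0, 0, 0, 0, 0, 0, 1]
    - [-4.8, 0, 0, 0, 0, 0, 1]
    - [-5.4, 0, 0, 0, 0, 0, 1]
    - [-6, 0, 0, 0, 0, 0, 1]

```text
time: 6.25
position: [0.541, 0.0645, 0.1015]
tool_rot: [3.141, -0.003, 1.204]
wrist_force: [0.3, 0.6, -0.8]
width: 0.0128
```

>>> move_arm:
  moves:
    - [-0.6, 0, 0, 0, 0, 0, 1]
    - [-1.2, 0, 0, 0, 0, 0, 1]
    - [-1.8, 0, 0, 0, 0, 0, 1]
    - [-2.3, 0, 0, 0, 0, 0, 1]
    - [-2.8, 0, 0, 0, 0, 0, 1]
    - [-3.3, 0, 0, 0, 0, 0, 1]
    - [-3.8, 0, 0, 0, 0, 0, 1]
    - [-3.8, 0, 0, 0, 0, 0, 1]

```text
time: 7.05
position: [0.5271, 0.0285, 0.1013]
tool_rot: [3.141, -0.002, 1.203]
wrist_force: [0.0, 0.6, -0.9]
width: 0.0127
```

```bash
python3 look.py 5
```

```text
t 7.05 case xyz mm [-7.4237 -0.0091] 101.3473270445952 tool x in case [ 1.     -0.0015  0.0023] tool z [ 0.0023 -0.0006 -1.    ] F [ 0.0223  0.5616 -0.9467] w 0.012742073218367907
```

View pics/scene5c.png

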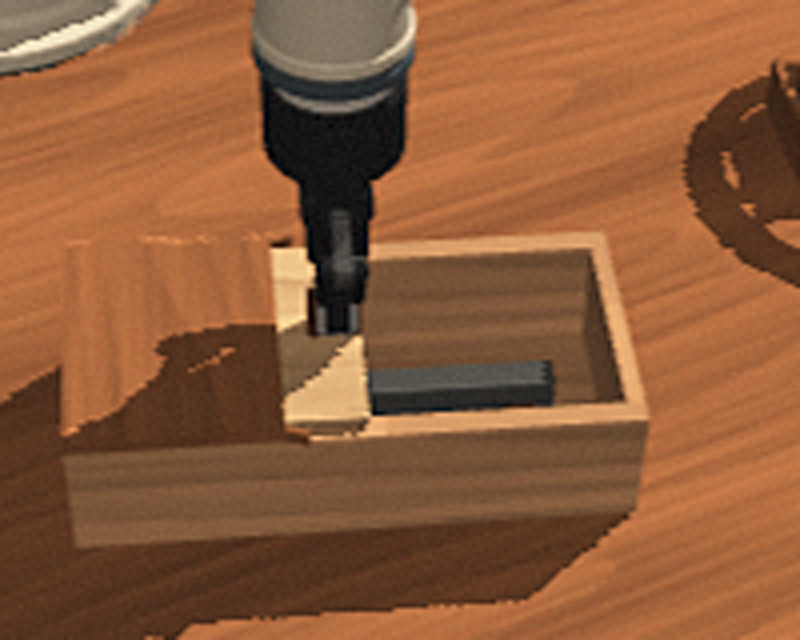

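>>> move_arm:
  moves:
    - [-0.3, 0, 0, 0, 0, 0, 1]
    - [-0.5, 0, 0, 0, 0, 0, 1]
    - [-0.7, 0, 0, 0, 0, 0, 1]
    - [-0.9, 0, 0, 0, 0, 0, 1]
    - [-1.0, 0, 0, 0, 0, 0, 1]
    - [-1.0, 0, 0, 0, 0, 0, 1]

```text
time: 7.75
position: [0.5247, 0.0222, 0.102]
tool_rot: [3.14, -0.007, 1.202]
wrist_force: [0.6, 17.7, 1.5]
width: 0.0131
```

```bash
python3 -c "
from g import *
show()"
```

```text
t 7.75 case xyz mm [-14.1744  -0.0326] 101.96919462656629 tool x in case [ 1.     -0.0029  0.0073] tool z [ 0.0073 -0.0012 -1.    ] F [ 0.604  17.695   1.4772] w 0.01312175534155613
```

The stop is reached: 17.7 N, with the TCP at case x −14. I'll lower slightly and release.

>>> move_arm:
  moves:
    - [-0.1, 0, 0, 0, 0, 0, 1]
    - [-0.05, 0, 0.15, 0, 0, 0, 1]
    - [-0.05, 0, 0.15, 0, 0, 0, 2.5]
    - [-0.05, 0, 0.15, 0, 0, 0, 4]
    - [-0.05, 0, 0.15, 0, 0, 0, 4]
    - [-0.05, 0, 0.15, 0, 0, 0, 4]
    - [0, 0, -2, 0, 0, 0, 4]
    - [0, 0, -5, 0, 0, 0, 4]

```text
time: 8.55
position: [0.5232, 0.0216, 0.1512]
tool_rot: [-3.139, -0.006, 1.202]
wrist_force: [0.6, 0.1, 0.7]
width: 0.0399
```

>>> move_arm:
  moves:
    - [2, 0, -3, 0, 0, 0, 5]
    - [6, 0, -5, 0, 0, 0, 5]
    - [10, 0, -8, 0, 0, 0, 5]
    - [14, 0, -10, 0, 0, 0, 5]
    - [14, 0, -10, 0, 0, 0, 5]

```text
time: 9.05
position: [0.5767, 0.1557, 0.2554]
tool_rot: [3.139, -0.011, 1.205]
wrist_force: [1.1, 0.1, -1.1]
width: 0.0498
```

```bash
python3 look.py 6
```

```text
t 9.05 case xyz mm [129.1627  -0.8736] 255.3572389575282 tool x in case [ 0.9999 -0.0004  0.0107] tool z [ 0.0107 -0.003  -0.9999] F [ 1.0818  0.1459 -1.1302] w 0.04980604097329955
```

View pics/scene6c.png

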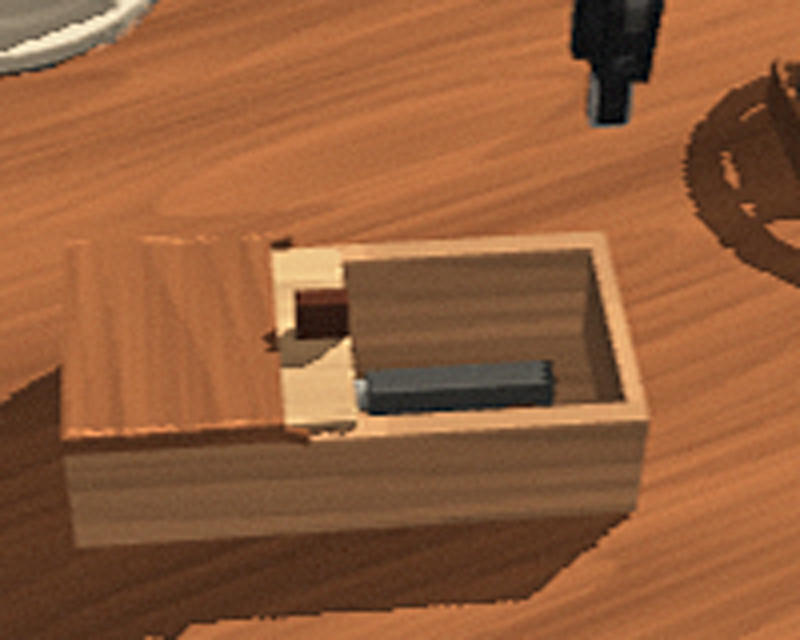

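View pics/top6c.png

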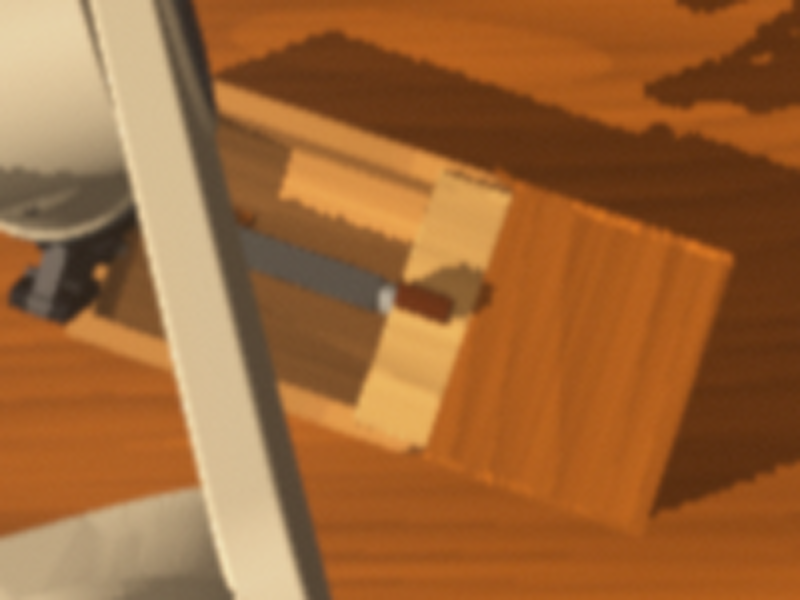

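```bash
python3 - <<'E'
from g import *
t=lambda a:np.array(a)/4+[230,190]-[.375,.375]
s=lambda a:np.array(a)/4+[225,150]-[.375,.375]
print("lid+x scene",tocase(ray("scene",s([(343,258),(355,425)]),.084))*1000)
print("lid+x top",tocase(ray("top",t([(438,172),(356,410)]),.084))*1000)
p=cv2.imread("pics/scene6.png");d=np.load("scene6.npy");W=cloud("scene",d)
hsv=cv2.cvtColor(p,cv2.COLOR_BGR2HSV).astype(int);S,V=hsv[...,1],hsv[...,2]
roi=(np.abs(tocase(W.reshape(-1,3)).reshape(480,640,2)-[.06,0])<[.09,.06]).all(-1)&(W[...,2]<.06)
G=roi&(S<110);f,c=big(G)
print(f.sum(),np.median(W[f],0))
# top face: brighter
v,u=np.nonzero(f);print(np.percentile(V[f],[10,30,50,70,90]))
top=f&(W[...,2]>.036);v,u=np.nonzero(top)
Q=tocase(ray("scene",np.c_[u,v],.040))*1000;r=cv2.minAreaRect(Q.astype(np.float32));print("topface scene",r,cv2.boxPoints(r))
print("ends",tocase(ray("scene",s([(368,368),(552,361),(552,404),(372,414)]),[.04,.04,.02,.02]))*1000)
p=cv2.imread("pics/top6.png");d=np.load("top6.npy");W=cloud("top",d)
hsv=cv2.cvtColor(p,cv2.COLOR_BGR2HSV).astype(int);S=hsv[...,1]
roi=(np.abs(tocase(W.reshape(-1,3)).reshape(480,640,2)-[.035,0])<[.04,.03]).all(-1)&(W[...,2]<.06)
G=roi&(S<110);f,c=big(G);v,u=np.nonzero(f)
Q=tocase(ray("top",np.c_[u,v],.040))*1000;r=cv2.minAreaRect(Q.astype(np.float32));print("top",r,cv2.boxPoints(r))
E
```

```text
lid+x scene [[  1.97    60.5596]
 [ -2.281  -72.4863]]
lid+x top [[  1.3455 -70.3529]
 [  0.9895  62.2818]]
551 [0.5551 0.0929 0.0386]
[38. 45. 80. 87. 96.]
topface scene ((60.77399444580078, -1.0614538192749023), (25.922161102294922, 116.16960144042969), 88.38752746582031) [[  2.3475 -12.3829]
 [118.4711 -15.6519]
 [119.2005  10.26  ]
 [  3.0769  13.529 ]]
ends [[ 12.679   12.3486]
 [121.0813   9.1262]
 [120.0576  -6.762 ]
 [ 13.5346  -5.9558]]
top ((39.002471923828125, -0.9770402908325195), (71.67578125, 18.747495651245117), 0.7097733616828918) [[  3.0512   7.952 ]
 [  3.2835 -10.794 ]
 [ 74.9537  -9.9061]
 [ 74.7215   8.8399]]
```

Lid home: its +x edge is at case x ≈ 0–1 mm. The mandrel shank runs from case x ≈ 11 to 120, so the origin is at about 30. I'll tilt the tool 15° back toward +x and go above the shank.

```bash
python3 - <<'E'
from g import *
l=np.radians(15)
p=casepos(55.2,-.5,160); print(delta(p,R_t(0,l)),R_t(0,l).apply([0,0,1]))
E
```

```text
(array([-6.9914,  0.1528,  9.1557]), array([-0.002 , -0.2673, -0.0011])) [-0.0926 -0.2417 -0.9659]
```

>>> move_arm:
  moves:
    - [-2, 0, 2, 0, -0.07, 0, 4.5]
    - [-4, 0.1, 4, 0, -0.14, 0, 4.5]
    - [-6, 0.1, 6, 0, -0.2, 0, 4.5]
    - [-7, 0.15, 8, 0, -0.267, 0, 4.5]
    - [-7, 0.15, 9.1, 0, -0.267, 0, 4.5]
    - [-7, 0.15, 9.1, 0, -0.267, 0, 4.5]
    - [-7, 0.15, 9.1, 0, -0.267, 0, 4.5]

```text
time: 9.85
position: [0.5499, 0.0864, 0.1608]
tool_rot: [-3.139, 0.26, 1.204]
wrist_force: [0.6, -0.0, -0.1]
width: 0.0449
```

```bash
python3 look.py 7; python3 - <<'E'
from g import *
l=np.radians(15)
for z in (160,22.4): print(delta(casepos(55.2,-.5,z),R_t(0,l)))
E
```

```text
t 9.85 case xyz mm [54.8943 -0.6056] 160.7552155110106 tool x in case [ 0.9663 -0.0013 -0.2574] tool z [-0.2574  0.0025 -0.9663] F [ 0.6186 -0.0034 -0.1054] w 0.044923950057596404
(array([ 0.0305, -0.0562,  0.1528]), array([-0.001 , -0.0021, -0.0016]))
(array([ 3.5644, -0.0486, 13.4512]), array([-0.001 , -0.0021, -0.0016]))
```

View pics/scene7c.png

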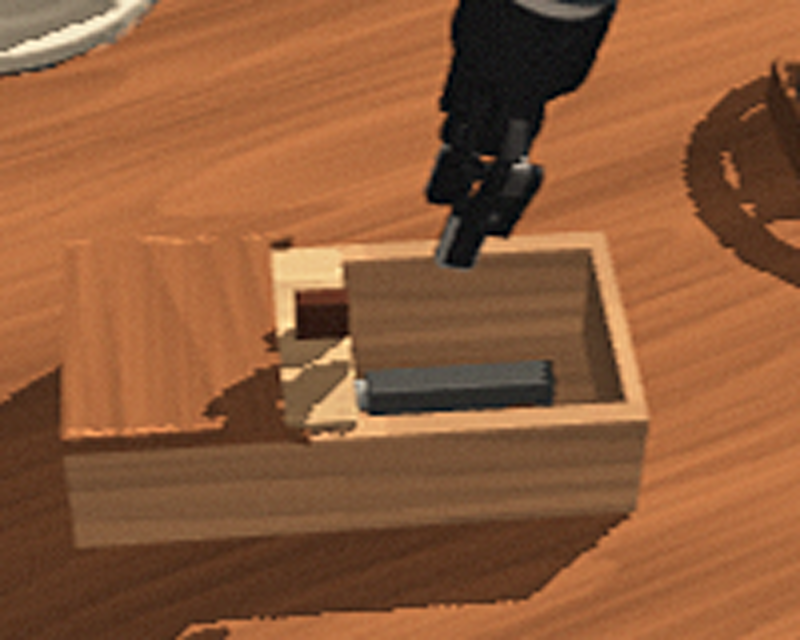

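The open, tilted jaws hang over the shank (tips at crop (455,262)) and point toward its middle. I'll descend vertically.

>>> move_arm:
  moves:
    - [0.5, 0, 2, 0, 0, 0, 4.5]
    - [1.06, 0, 4, 0, 0, 0, 4.5]
    - [1.6, 0, 6, 0, 0, 0, 4.5]
    - [2.1, -0.05, 8, 0, 0, 0, 4.5]
    - [2.65, -0.05, 10, 0, 0, 0, 4.5]
    - [3.1, -0.05, 11.7, 0, 0, 0, 4.5]
    - [3.45, -0.05, 13.0, 0, 0, 0, 4.5]
    - [3.56, -0.05, 13.4, 0, 0, 0, 4.5]

```text
time: 10.75
position: [0.5498, 0.0868, 0.0223]
tool_rot: [-3.14, 0.26, 1.203]
wrist_force: [-0.3, 0.5, 0.0]
width: 0.0453
```

```bash
python3 look.py 8; python3 - <<'E'
from g import *
print(delta(casepos(55.2,-.5,22.4),R_t(0,np.radians(15))))
E
```

```text
t 10.75 case xyz mm [55.1606 -0.3417] 22.34292099219766 tool x in case [ 0.9664 -0.0015 -0.2569] tool z [-0.2569  0.0015 -0.9664] F [-0.3206  0.5112  0.0101] w 0.045319208804507884
(array([ 0.0026, -0.0119,  0.0653]), array([-0.001 , -0.0022, -0.0016]))
```

View pics/scene8c.png

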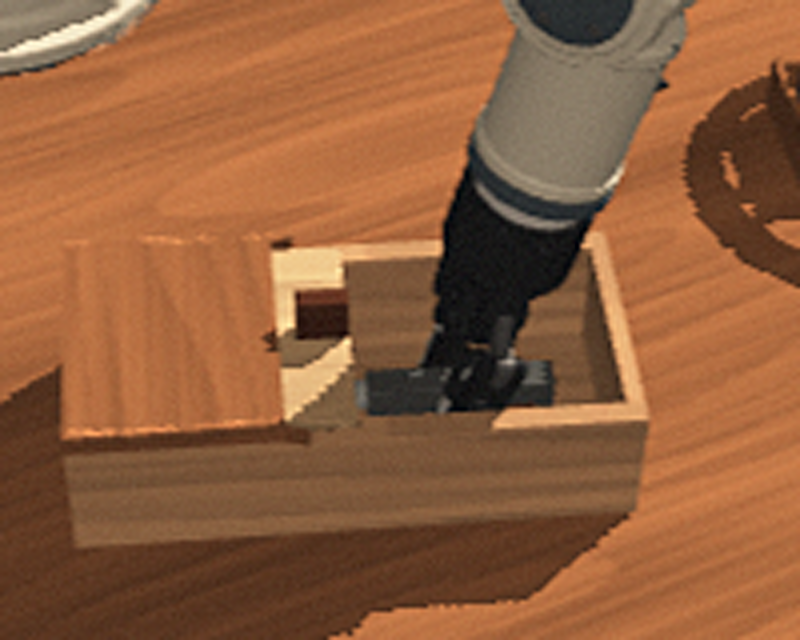

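The fingers straddle the shank (crop x≈440–500), with no contact. I'll close.

>>> move_arm:
  moves:
    - [0, 0, 0, 0, 0, 0, 3]
    - [0, 0, 0, 0, 0, 0, 1.5]
    - [0, 0, 0, 0, 0, 0, 1]
    - [0, 0, 0, 0, 0, 0, 1]
    - [0, 0, 0, 0, 0, 0, 1]
    - [0, 0, 0, 0, 0, 0, 1]
    - [0, 0, 0, 0, 0, 0, 1]
    - [0, 0, 0, 0, 0, 0, 1]
  squeeze: 110

```text
time: 11.65
position: [0.5507, 0.0871, 0.0243]
tool_rot: [3.141, 0.259, 1.203]
wrist_force: [-0.6, 0.8, 5.3]
width: 0.0179
```

```bash
python3 - <<'E'
from g import *
show()
s=state();l=np.radians(15)
R0=Ro.from_euler('xyz',s['tool_rot']); p=s['position']
# mandrel moves rigidly with the tool; nose now case(-119.5,.,30), end (120.5,.,30)
def cw(x,z): return casepos(x,-0.5,z)
ax=np.array([np.cos(CY),np.sin(CY),0]); ya=np.array([-np.sin(CY),np.cos(CY),0])
nose0,end0=cw(-119.5,30),cw(120.5,30)
def plan(a,nx,nz):
    Q=Ro.from_rotvec(-ya*np.radians(a)); T=cw(nx,nz)
    pn=T+Q.apply(p-nose0); e=T+Q.apply(end0-nose0)
    d=R0.inv().apply(pn-p)*100; w=(R0.inv()*Q*R0).as_rotvec()
    # clearance at lid edge x=0,z=78 ; rim x=150
    zz=nz+(0-nx)*np.tan(np.radians(a)); zr=nz+(150-nx)*np.tan(np.radians(a))
    endx=(Rc.T@(e[:2]-C))[0]*1000
    print(a,nx,nz,'->',np.round(d,2),np.round(w,3),'end x',round(endx),'z',round(e[2]*1000),'lidgap %.1f'%(78-zz-10/np.cos(np.radians(a))) if nx<0 else '', 'rimgap %.1f'%(zr-10/np.cos(np.radians(a))-78) if endx>140 else '')
plan(0,-119.5,33)
for a in (4,8,12,15): plan(a,-119.5+a*.3,33+a*.1)
plan(15,-100,37)
plan(15,-60,47);plan(15,-30,55);plan(15,0,63);plan(15,15,70);plan(15,20,130);plan(15,20,190)
E
```

```text
t 11.65 case xyz mm [55.8222 -1.0661] 24.293328787535362 tool x in case [ 0.9667 -0.0021 -0.2558] tool z [-0.2558 -0.0001 -0.9667] F [-0.5874  0.8077  5.3439] w 0.017935676286553816
0 -119.5 33 -> [-0.08  0.   -0.29] [0. 0. 0.] end x 120 z 33 lidgap 35.0 
4 -118.3 33.4 -> [-0.29  0.   -1.54] [0.   0.07 0.  ] end x 121 z 50 lidgap 26.3 
8 -117.1 33.8 -> [-0.58  0.   -2.77] [0.   0.14 0.  ] end x 121 z 67 lidgap 17.6 
12 -115.9 34.2 -> [-0.95  0.   -3.97] [0.    0.209 0.   ] end x 119 z 84 lidgap 8.9 
15 -115.0 34.5 -> [-1.28  0.   -4.84] [0.001 0.262 0.   ] end x 117 z 97 lidgap 2.3 
15 -100 37 -> [ 0.11  0.   -5.47] [0.001 0.262 0.   ] end x 132 z 99 lidgap 3.9 
15 -60 47 -> [ 3.72 -0.01 -7.46] [0.001 0.262 0.   ] end x 172 z 109 lidgap 4.6 rimgap 14.9
15 -30 55 -> [ 6.41 -0.01 -9.  ] [0.001 0.262 0.   ] end x 202 z 117 lidgap 4.6 rimgap 14.9
15 0 63 -> [  9.11  -0.02 -10.54] [0.001 0.262 0.   ] end x 232 z 125  rimgap 14.8
15 15 70 -> [ 10.38  -0.02 -11.6 ] [0.001 0.262 0.   ] end x 247 z 132  rimgap 17.8
15 20 130 -> [  9.33  -0.02 -17.53] [0.001 0.262 0.   ] end x 252 z 192  rimgap 76.5
15 20 190 -> [  7.79  -0.01 -23.33] [0.001 0.262 0.   ] end x 252 z 252  rimgap 136.5
```

>>> move_arm:
  moves:
    - [-0.08, 0, -0.3, 0, 0, 0, 1]
    - [-0.2, 0, -0.9, 0, 0.035, 0, 1]
    - [-0.3, 0, -1.55, 0, 0.07, 0, 1]
    - [-0.43, 0, -2.15, 0, 0.105, 0, 1]
    - [-0.58, 0, -2.75, 0, 0.14, 0, 1]
    - [-0.76, 0, -3.37, 0, 0.175, 0, 1]
    - [-0.95, 0, -3.97, 0, 0.209, 0, 1]
    - [-0.95, 0, -3.97, 0, 0.209, 0, 1]

```text
time: 12.45
position: [0.5511, 0.0875, 0.0661]
tool_rot: [3.14, 0.049, 1.202]
wrist_force: [-0.7, -0.6, -5.1]
width: 0.0181
```

```bash
python3 look.py 9
```

```text
t 12.45 case xyz mm [56.3313 -1.3416] 66.1088646748271 tool x in case [ 0.9988 -0.0032 -0.0485] tool z [-0.0485 -0.0014 -0.9988] F [-0.6992 -0.6298 -5.0811] w 0.018125700761740075
```

View pics/scene9c.png

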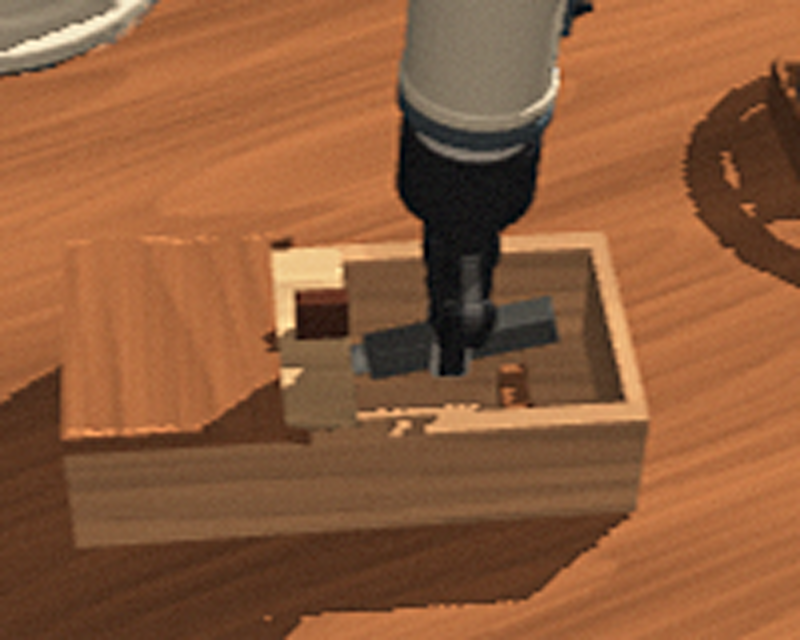

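```bash
cat > man.py <<'E'
from g import *
import sys
k=sys.argv[1]; zmin=float(sys.argv[2])
for n in ("scene","top"):
    p=cv2.imread(f"pics/{n}{k}.png");d=np.load(f"{n}{k}.npy");W=cloud(n,d)
    S=cv2.cvtColor(p,cv2.COLOR_BGR2HSV).astype(int)[...,1]
    K=tocase(W.reshape(-1,3)).reshape(480,640,2)*1000
    m=(abs(K[...,1])<18)&(K[...,0]>-40)&(K[...,0]<300)&(W[...,2]>zmin)&(S<110)&(abs(K[...,0]-float(sys.argv[3]))>25)
    Q=np.c_[K[m],W[m][:,2]*1000]
    if len(Q)<30: print(n,len(Q)); continue
    A=np.polyfit(Q[:,0],Q[:,2],1); r=Q[:,2]-np.polyval(A,Q[:,0]); Q=Q[abs(r)<15]; A=np.polyfit(Q[:,0],Q[:,2],1)
    print(n,len(Q),"slope deg",np.degrees(np.arctan(A[0])),"x range",np.percentile(Q[:,0],[1,99]),"z at 0,100",np.polyval(A,[0,100]),"z rng",np.percentile(Q[:,2],[1,99]),"y",np.percentile(Q[:,1],[2,50,98]))
E
python3 man.py 9 .03 57
```

```text
scene 232 slope deg -23.340071295309002 x range [-13.0232 130.9979] z at 0,100 [409.9814 366.8317] z rng [355.5025 426.1899] y [-17.0216  -3.2747  17.189 ]
top 913 slope deg -23.896319143394578 x range [ -2.7747 143.9837] z at 0,100 [485.111  440.8048] z rng [415.8238 490.5072] y [-17.2066  -0.9069  17.0063]
```

Arm pixels were included, so I'll limit the height.

```bash
sed -i 's/(W\[...,2\]>zmin)/(W[...,2]>zmin)\&(W[...,2]<float(sys.argv[4]))/' man.py; python3 man.py 9 .03 57 .115
```

```text
scene 309 slope deg 11.327445393523954 x range [  0.7994 115.7102] z at 0,100 [67.2445 87.2763] z rng [59.1583 96.6293] y [-13.5213  -8.0102   7.4356]
top 0
```

```bash
cat > plan.py <<'E'
from g import *
def mk(a0,nx0,nz0):
    s=state();R0=Ro.from_euler('xyz',s['tool_rot']); p=s['position']
    ya=np.array([-np.sin(CY),np.cos(CY),0])
    cw=lambda x,z:casepos(x,-0.5,z)
    def plan(a,nx,nz):
        Q=Ro.from_rotvec(-ya*np.radians(a-a0)); pn=cw(nx,nz)+Q.apply(p-cw(nx0,nz0))
        d=R0.inv().apply(pn-p)*100; w=(R0.inv()*Q*R0).as_rotvec(); ar=np.radians(a)
        zz=nz-nx*np.tan(ar); zr=nz+(150-nx)*np.tan(ar)
        print(a,nx,nz,'->',np.round(d,2),np.round(w,3),'end',round(nx+240*np.cos(ar)),round(nz+240*np.sin(ar)),'lid %.1f rim %.1f'%(78-zz-10/np.cos(ar),zr-10/np.cos(ar)-78))
    return plan
E
python3 - <<'E'
from plan import *
pl=mk(12,-115.9,34.2)
pl(13,-115.9,35); pl(13.5,-108,36.5)
for nx in (-90,-60,-30,0,20): pl(14,nx,36.5+(nx+108)*.25)
E
```

```text
13 -115.9 35 -> [-0.08  0.   -0.38] [0.    0.017 0.   ] end 118 89 lid 6.0 rim 8.1
13.5 -108 36.5 -> [ 0.67 -0.   -0.71] [0.    0.026 0.   ] end 125 93 lid 5.3 rim 10.2
14 -90 41.0 -> [ 2.4  -0.01 -1.4 ] [0.    0.035 0.   ] end 143 99 lid 4.3 rim 12.5
14 -60 48.5 -> [ 5.36 -0.01 -2.3 ] [0.    0.035 0.   ] end 173 107 lid 4.2 rim 12.6
14 -30 56.0 -> [ 8.32 -0.02 -3.2 ] [0.    0.035 0.   ] end 203 114 lid 4.2 rim 12.6
14 0 63.5 -> [11.28 -0.03 -4.1 ] [0.    0.035 0.   ] end 233 122 lid 4.2 rim 12.6
14 20 68.5 -> [13.25 -0.03 -4.7 ] [0.    0.035 0.   ] end 253 127 lid 4.2 rim 12.6
```

>>> move_arm:
  moves:
    - [-0.08, 0, -0.38, 0, 0.017, 0, 1]
    - [0.3, 0, -0.55, 0, 0.02, 0, 1]
    - [0.7, 0, -0.72, 0, 0.026, 0, 1]
    - [1.2, 0, -0.95, 0, 0.03, 0, 1]
    - [1.8, 0, -1.2, 0, 0.035, 0, 1]
    - [2.4, 0, -1.4, 0, 0.035, 0, 1]
    - [2.4, 0, -1.4, 0, 0.035, 0, 1]

```text
time: 13.25
position: [0.5606, 0.1118, 0.0784]
tool_rot: [3.14, 0.015, 1.203]
wrist_force: [-0.1, 0.1, -4.3]
width: 0.0183
```

```bash
python3 look.py 10; python3 man.py 10 .03 80 .125
```

```text
t 13.25 case xyz mm [82.3548 -1.4968] 78.41303861093051 tool x in case [ 0.9999 -0.002  -0.0147] tool z [-0.0147 -0.0018 -0.9999] F [-0.0844  0.0924 -4.2994] w 0.01828404913726544
scene 405 slope deg 13.402837969080622 x range [ -2.7184 140.6   ] z at 0,100 [71.0809 94.9095] z rng [ 65.5808 110.3684] y [-14.0088  -7.8119   7.0942]
top 58 slope deg 11.834320883414291 x range [ 2.5283 22.6559] z at 0,100 [70.5231 91.4767] z rng [66.9108 77.7244] y [-8.7848 -2.3418  4.833 ]
```

View pics/scene10c.png

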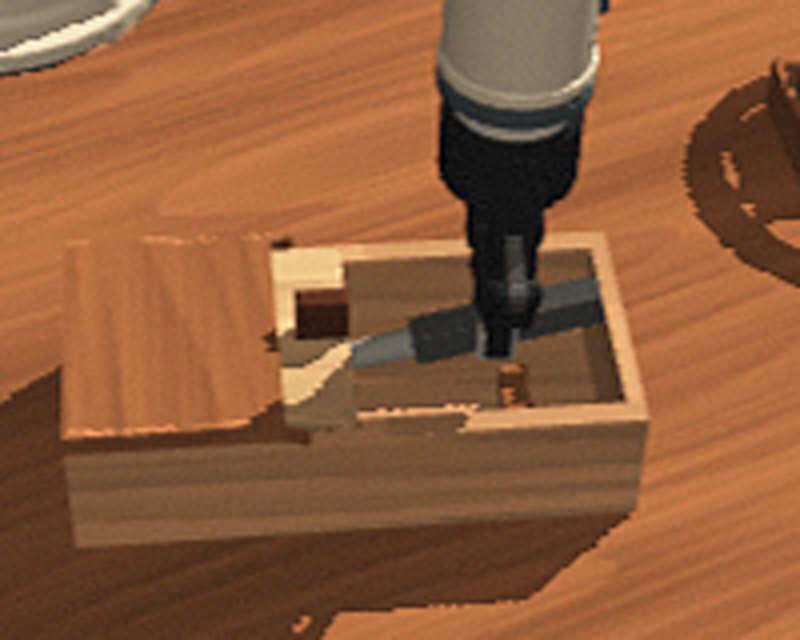

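```bash
python3 - <<'E'
from plan import *
pl=mk(14,-90,41)
for nx in (-75,-60,-45,-30,-15,0,10,20): pl(14,nx,41+(nx+90)*.25)
pl(14,20,80);pl(14,20,120);pl(10,20,200)
E
```

```text
14 -75 44.75 -> [ 1.49 -0.   -0.4 ] [0. 0. 0.] end 158 103 lid 4.2 rim 12.5
14 -60 48.5 -> [ 2.99 -0.01 -0.8 ] [0. 0. 0.] end 173 107 lid 4.2 rim 12.6
14 -45 52.25 -> [ 4.48 -0.01 -1.19] [0. 0. 0.] end 188 110 lid 4.2 rim 12.6
14 -30 56.0 -> [ 5.98 -0.01 -1.59] [0. 0. 0.] end 203 114 lid 4.2 rim 12.6
14 -15 59.75 -> [ 7.47 -0.01 -1.99] [0. 0. 0.] end 218 118 lid 4.2 rim 12.6
14 0 63.5 -> [ 8.96 -0.02 -2.39] [0. 0. 0.] end 233 122 lid 4.2 rim 12.6
14 10 66.0 -> [ 9.96 -0.02 -2.65] [0. 0. 0.] end 243 124 lid 4.2 rim 12.6
14 20 68.5 -> [10.96 -0.02 -2.92] [0. 0. 0.] end 253 127 lid 4.2 rim 12.6
14 20 80 -> [10.94 -0.02 -4.07] [0. 0. 0.] end 253 138 lid -7.3 rim 24.1
14 20 120 -> [10.88 -0.02 -8.07] [0. 0. 0.] end 253 178 lid -47.3 rim 64.1
10 20 200 -> [ 10.99  -0.01 -14.87] [-0.   -0.07 -0.  ] end 256 242 lid -128.6 rim 134.8
```

The slant is as planned: the shank end is above the rim at crop (600,290), and the taper passes free under the lid edge at (355,352). I'll draw it out along its axis.

>>> move_arm:
  moves:
    - [1.5, 0, -0.4, 0, 0, 0, 1]
    - [3, 0, -0.8, 0, 0, 0, 1]
    - [4.5, 0, -1.2, 0, 0, 0, 1]
    - [6, 0, -1.6, 0, 0, 0, 1]
    - [7.5, 0, -2.0, 0, 0, 0, 1]
    - [9, 0, -2.4, 0, 0, 0, 1]
    - [11, 0, -2.9, 0, 0, 0, 1]
    - [11.5, 0, -3.1, 0, 0, 0, 1]

```text
time: 14.15
position: [0.6026, 0.2213, 0.108]
tool_rot: [3.139, 0.014, 1.204]
wrist_force: [1.1, 0.7, -4.1]
width: 0.0178
```

```bash
python3 look.py 11
```

```text
t 14.15 case xyz mm [199.7107  -1.5662] 107.98765072625707 tool x in case [ 0.9999 -0.001  -0.0138] tool z [-0.0138 -0.0022 -0.9999] F [ 1.11    0.7018 -4.13  ] w 0.01778153922432135
```

View pics/scene11c.png

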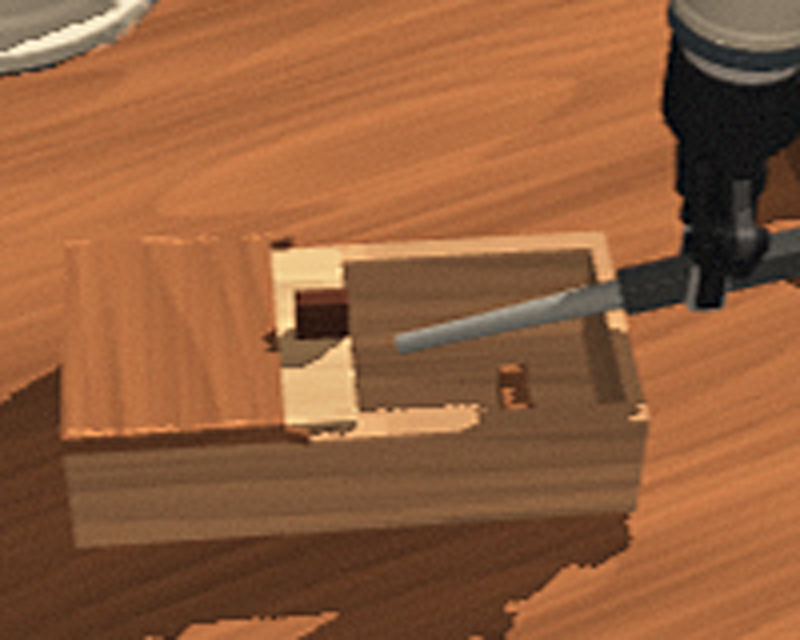

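The nose is clear of the lid at crop (400,345). I'll lift straight up 15 cm.

>>> move_arm:
  moves:
    - [0.1, 0, -2, 0, 0, 0, 1]
    - [0.1, 0, -4.5, 0, 0, 0, 1]
    - [0.1, 0, -7, 0, 0, 0, 1]
    - [0.1, 0, -9.5, 0, 0, 0, 1]
    - [0.1, 0, -12, 0, 0, 0, 1]
    - [0.1, 0, -14, 0, 0, 0, 1]
    - [0.1, 0, -15, 0, 0, 0, 1]
    - [0.1, 0, -15, 0, 0, 0, 1]

```text
time: 15.05
position: [0.603, 0.2227, 0.2585]
tool_rot: [3.139, 0.014, 1.204]
wrist_force: [0.1, 0.5, -4.6]
width: 0.0179
```

>>> move_arm:
  moves:
    - [0, 0, 0, 0, 0, 0, 1]
    - [0, 0, 0, 0, 0, 0, 1]
    - [0, 0, 0, 0, 0, 0, 1]
    - [0, 0, 0, 0, 0, 0, 1]

```text
time: 15.45
position: [0.6028, 0.2226, 0.2577]
tool_rot: [3.14, 0.015, 1.204]
wrist_force: [-0.3, 0.3, -4.1]
width: 0.0182
```

```bash
python3 look.py 12; python3 man.py 12 .15 205 .33;python3 - <<'E'
from g import *
s=lambda a:np.array(a)/4+[225,150]-[.375,.375]
print(state()['dq'])
E
```

```text
t 15.45 case xyz mm [200.9422  -1.2587] 257.6962429917143 tool x in case [ 0.9999 -0.0013 -0.0149] tool z [-0.0149 -0.0019 -0.9999] F [-0.2827  0.3181 -4.1281] w 0.01817671890737904
scene 756 slope deg 14.467581234365493 x range [ 31.6523 258.5706] z at 0,100 [217.0274 242.8288] z rng [222.3116 288.6172] y [-12.816   -6.4831   4.9554]
top 633 slope deg 16.376385793476185 x range [ 32.8999 177.9122] z at 0,100 [214.6124 243.9992] z rng [224.455  268.4844] y [-9.3432 -1.8745  4.8583]
[ 0.0014 -0.0028 -0.0008 -0.0021 -0.0011 -0.0002]
```

View pics/scene12.png

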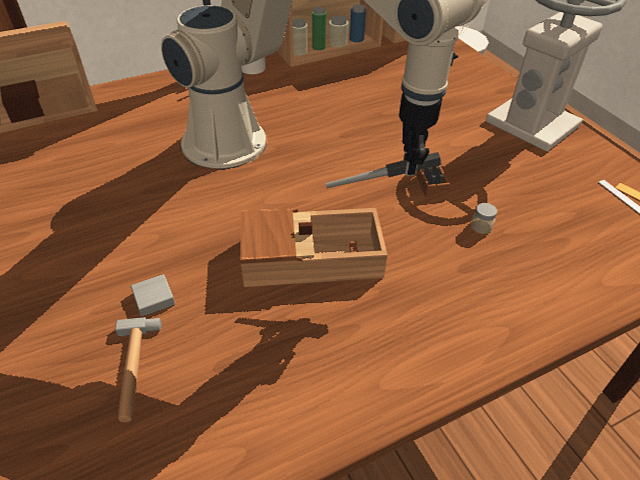

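View pics/top12.png

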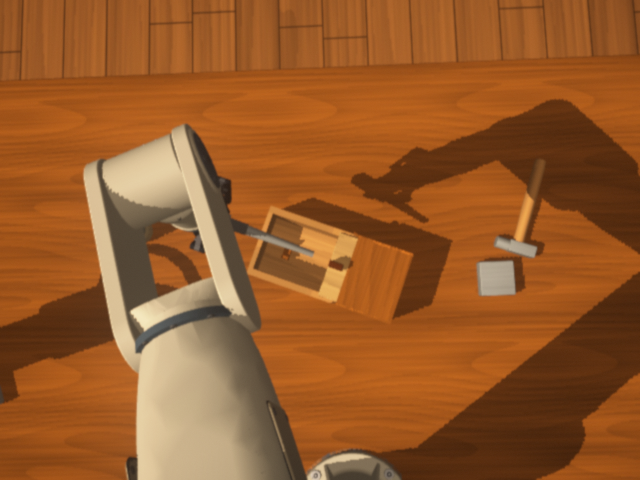

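The mandrel is held level-steady at about 14° in the air (nose ≈ 0.22 m, end ≈ 0.28 m). The lid is in place and the bystanders are untouched. One last check on the lid, then I'll hand in.

```bash
python3 - <<'E'
from g import *
E=[]
for k in (6,12):
    p=cv2.imread(f"pics/scene{k}.png")[:,:,2].astype(float)
    for v in (222,250): 
        r=p[v,300:325]; print(k,v,r.astype(int))
print(job_done())
E
```

```text
6 222 [185 163 151 149 151 133 127 126 129 130 117 104 113 120 113 119 114 114
 115 115 115 115 112 116 115]
6 250 [220 223 222 223 223 223 225 225 222 226 224 224 231 205 132  95  85  50
  41  40  44  43  39  48  40]
12 222 [182 166 153 154 152 141 128 126 130 128 117 107 109 119 121 114 115 117
 116 119 120 120 118 116 116]
12 250 [223 225 224 225 225 225 225 226 224 224 227 227 230 209 151 113 115 117
 120 113 115 118 114 114 116]
the job is handed in; nothing more can be done
None
```

The job is handed in. The lid is fully home in its slot, and the mandrel is out of the case, held steady in the air by the gripper.

- **Lid:** I gripped it by its fin, straightened it and slid it in until it pressed on the stop with about 18 N. Measured afterwards, its +x edge was at case x ≈ 0–1 mm by average. Hand-picked points ranged from −2 to +2 mm. The lid edge looked the same in the scene image before and after drawing the mandrel.
- **Mandrel:** I gripped the shank, raised it to about 14° with the nose still under the cover, drew it out along its axis and lifted it.
- **Final check:** The nose was at about 0.22 m and the shank end at about 0.28 m. The arm was still, and the wrist force of about 4 N matched the mandrel's weight. The job took about 15.5 s of the 54 s.
- **Disagreements:** The two cameras put the mandrel's slope at 14.5° and 16.4°, against 14° commanded, which is within the noise of the depth images.
- **Bystanders:** They looked untouched, and I did not measure their positions. The arm blocked the view of the jar and the punch tray in the last top picture, but both looked in place in the scene view.

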